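# Shut the ball-handled air valve under the sliding cover

### The job

In the grey air shut-off box on the bench, push the plywood cover along its guides, by the rib on top, all the way to the other end of the box, so that the valve whose lever ends in a ball is uncovered. Then push that ball-ended lever round, clockwise seen from above, until it is fully shut against its stop, and come away clear. Only push: do not lift or tip the cover, and leave the plain-ended lever and the other things on the bench as they are.

Things in the scene. Friction and masses are not known exactly. Their poses are not given: they have to be found in the camera images.
- box: Fixed grey box, open on top, 188 mm in x, 376 mm in y, 78 mm high; origin at the centre of its underside. Inside 160 mm in x, 352 mm in y. The cover rests on its front and back walls, 68 mm above the bench, between lips that rise to 78 mm, as do the end walls. Two bays, centred at y = +82 and -82 mm, with one valve each. Under each lever a copper pipe runs along x, its top 30 mm above the bench.
- cover: Loose plywood cover, 172 mm square, 9 mm thick, 0.2 to 0.45 kg, origin at the centre of its underside. Across its middle a wooden rib, 100 mm long in x, 18 mm thick, its top 37 mm above the underside. It hides the bay of the ball-ended lever, lies square to the box (2.5 mm play in x) and slides along the box's y with 1 to 5 N until an end wall stops it, centre at y = +90 or -90 mm in the box.
- ball_valve: Fixed brass valve whose lever ends in a ball. Origin under its vertical pivot, at bench height; axes parallel to the box's; pivot 30 mm in +x of the bay's centre and 10 mm in -y of it. At the start it is the valve under the cover, in either bay.
- bay (a point): Point at bench height at the centre of the bay of the ball-ended lever; fixed in the box.
- ball_lever (a joint): Angle of the ball-ended lever: 0 is open, lever along the box's -x (in line with its pipe); 1.571 is fully shut at its stop, lever along the box's +y (across the pipe). It turns clockwise seen from above as it grows, starts between 0 and 0.4, takes about 3 to 4 N at the ball and stays where it is left.
- ball_lever_end (a point): Centre of the black ball, 26 mm across, at the end of that lever: 70 mm from the pivot and 50 mm above the bench. The lever is a flat bar 14 mm wide, 46 to 52 mm above the bench.
- plain_lever (a joint): Angle of the other lever, same sense and limits, starting between 0 and 0.4; to be left as it is.
- plain_lever_end (a point): Point on the plain-ended lever (a flat straight bar with a black sleeve, no ball) 70 mm from its pivot, 50 mm above the bench; the lever reaches to 83 mm from the pivot.
- glue_bottle: Loose white glue bottle, 54 mm across, 130 mm tall; origin under its centre. Bystander.
- finial: Loose small turned wooden finial, 44 mm across, 54 mm tall; origin under its centre. Bystander.
- turned_bowl: Loose turned wooden bowl, 110 mm across, 50 mm tall; origin under its centre. Bystander.
- screwdriver: Loose screwdriver with a round wooden handle, 200 mm long, lying behind the box. Bystander.
- tape_roll: Loose roll of tape, 90 mm across, 25 mm high; origin under its centre. Bystander.
- blank: Loose square wooden blank 150 x 40 x 40 mm, lying; origin under its centre. Bystander.
- dowel_puck: Loose wooden disc, 52 mm across, 30 mm high; origin under its centre. Bystander.
Things that resemble listed ones, but are neither listed nor needed, are in the scene too. Of the things shaped like the cover, the plywood one is meant.

How it is judged (in metres and radians):
On the way, in this order (a step that is already met when the one before it is completed fails the run):
1. the cover has been slid to the other end of the box, still flat in its guides (horizontal distance between cover and bay above 0.145 m and z of cover in the frame of box between 0.062 and 0.078 m and angle between cover's own z axis and vertical below 0.1 rad), for 0.2 s.
2. the ball-ended lever is pushed fully shut (value of joint ball_lever above 1.43 rad), for 0.2 s.
At the end, for the whole second after the job is handed in: The cover lies flat and still in its guides, its centre over 145 mm from the centre of the ball lever's bay; the ball-ended lever is within 0.14 rad of its shut stop; the plain lever's end has moved under 20 mm and every bystander under 30 mm (all of step 1 and linear speed of cover below 0.01 m/s and value of joint ball_lever above 1.43 rad and distance of plain_lever_end from where it was at the start of the episode below 0.02 m and distance of each of glue_bottle, finial, turned_bowl, screwdriver, tape_roll, blank, dowel_puck from where it was at the start of the episode below 0.03 m); the robot touches nothing.
It fails at once if the cover is lifted or tipped out of its guides (not (z of cover in the frame of box between 0.062 and 0.078 m and angle between cover's own z axis and vertical below 0.1 rad)).
It fails at once if the plain-ended lever is moved (distance of plain_lever_end from where it was at the start of the episode above 0.02 m).
It fails at once if a bystander is lifted or pushed more than 30 mm (distance of any of glue_bottle, finial, turned_bowl, screwdriver, tape_roll, blank, dowel_puck from where it was at the start of the episode above 0.03 m).
It also fails if it takes over 51 s, if anything falls off the work surface, if the arm or the gripper's body presses on something with over 40 N, if the wrist force passes 120 N, or if a joint passes its speed limit or range.

### The arm

A 6-joint arm with a two-finger parallel gripper is mounted at the origin on the work surface. World frame = base frame: x ahead of the robot, y to its left, z up, the work surface at z = 0. Lengths are in mm, angles in rad, forces in N, time in s.
With the tool pointing down it reaches from about 275 to 750 mm from the base axis. Payload 10.2 kg.
Tool frame: the origin (TCP) lies midway between the tips of the shut fingers; the grasp point (between the pads) lies 19 mm behind it; z points along the fingers, y is the direction in which the jaws open and shut (so a half turn about z gives the same grasp; the last joint's range is limited). The gripper opens to 85 mm and grips with 20 to 120 N. Pads are 22 mm wide; open, the fingers measure 114 mm over their backs; the gripper's body (76 mm by 85 mm) begins 54 mm behind the grasp point. The pads swing forward as they close: fully open they stand 13 mm farther back than shut.
Start: joints at [0.892, 0.313, 1.498, -0, 1.331, -0.223], TCP at [231.108, 471.402, 206.694] pointing down, gripper open.
Joint ranges: [-2.94, 2.94], [-0.97, 2.17], [0.19, 2.56], [-1.23, 4.37], [0.02, 3.11], [-2.88, 2.88]. Speed limits (rad/s): [2.39, 2.39, 3.01, 3.14, 3.14, 3.14].

### API

Orientations are given as a unit quaternion [w, x, y, z].
In Python, from rig import sense, optics, ctrl gives the robot as it stands.
- The arm moves only by the tool play_rows, never from a script. Its argument "plan" is a list of rows, each a list of 7 numbers: the shift along the world's x, y, z in mm, then the turn, a rotation vector about the world's x, y, z in rad, then the opening, from -1 (shut) to 1 (fully open), so that 0 is half open. A call has 1 to 5 rows; each row shifts and turns the pose as measured when the row begins; what a row does not reach is not made up. A row lasts 1/12 s, in which the tool goes at most 41.7 mm and 7.16 degrees, less where a joint would pass 70% of its speed; a pose out of reach is approached as far as the arm can. A call is refused whole if a number of a shift passes 41.7 or a number of a turn 0.125, either way. A call with a gripper value outside its range is refused whole. The fingers move at their own pace and stop on an object; "grip_force" is the grip in N (left out, the last holds). Time passes only in rows, so rows that do not move let the fingers close. It gives the time, the measured TCP pose, the force and the opening at its end, in the units of the state.
- sense(): the state, without advancing time (a new reading comes with each control period).
- optics.capture(name): name is "side" or "top"; returns a dict with "img" (480x640x3 uint8, blue, green, red), "fx", "fy", "cx", "cy" (pixels), "world_to_cam" (4x4, takes a point from world to camera coordinates). Camera axes: x right, y up, looking along -z (the intrinsics and any distortion apply to the point x, -y, -z); pixel columns grow to the right and rows downward; lengths in mm; the calibration is good to about 2 mm. A picture is of the moment at which its call begins. There is no depth.
- ctrl.finish_job(): hands the job in, once; it reports no verdict.
The state is a dict: "time_s": time; "joints": joint angles; "dq": joint speeds; "tau": joint torques, N m; "eef_pos": TCP position; "ee_rot": TCP orientation; "force": force on the tool from outside, world axes, zero at the start; "wrist_torque": the same for the moment, N m; "grip_width": opening from 0.0 (shut) to 1.0 (fully open).
Only numpy, scipy, OpenCV 4.12 (cv2) and the standard library are available. Lean on these libraries where they do the work, as an engineer would, in place of code of your own. Each camera call takes 0.05 s, during which the arm holds its last target. There are 200 camera calls.

## Working session

There is one attempt and no reset: what is moved stays moved. The work goes in short steps, Python scripts to look and compute and a tool call to move; the robot and the scene stay as the last step left them, time stands still between calls to the robot, and variables do not carry over. Pictures are saved under pics/ and viewed, about 8 in all and at most 12, crops included, and the job is handed in when it is done.

Besides the shell and the picture viewer there is one more tool, called after "Call:" by a JSON object that holds its "api" and its "payload", one argument or row to a line. play_rows: Moves the arm, as the interface text tells. Its arguments: {"type":"object","properties":{"plan":{"type":"array"},"grip_force":{"type":"number"}},"required":["plan"]}

```bash
mkdir -p pics; cat > h.py <<'E'
import numpy as np,cv2
from rig import sense,optics,ctrl
def ray(c,u,v,z):
    p=np.array([(u-c['cx'])/c['fx'],-(v-c['cy'])/c['fy'],-1.0])
    M=np.array(c['world_to_cam']);R=M[:3,:3];o=-R.T@M[:3,3];d=R.T@p
    return o+d*(z-o[2])/d[2]
def proj(c,P):
    q=np.array(c['world_to_cam'])@np.append(P,1.);return (c['cx']+c['fx']*q[0]/-q[2],c['cy']-c['fy']*q[1]/-q[2])
E
python3 - <<'E'
from h import *
for n in ('top','side'):
    c=optics.capture(n);cv2.imwrite(f'pics/{n}1.png',c['img']);print(n,[k for k in c],c['fx'],c['fy'],c['cx'],c['cy'],np.round(c['world_to_cam'],3).tolist())
print(sense())
E
```

```text
top ['img', 'fx', 'fy', 'cx', 'cy', 'world_to_cam'] 448.3875987488945 448.3875987488945 320.7862961115156 245.9492945276699 [[-0.005, -1.0, -0.004, 76.53], [0.998, -0.005, 0.066, -504.725], [-0.066, -0.003, 0.998, -978.185], [0.0, 0.0, 0.0, 1.0]]
side ['img', 'fx', 'fy', 'cx', 'cy', 'world_to_cam'] 437.88187642491306 437.88187642491306 328.85601086524974 240.2435644626613 [[0.999, -0.034, -0.018, -508.061], [0.037, 0.709, 0.705, -148.867], [-0.012, -0.705, 0.709, -901.192], [0.0, 0.0, 0.0, 1.0]]
{'time_s': 0.1, 'joints': array([ 8.91601701e-01,  3.13438646e-01,  1.49837334e+00,  3.95663933e-05,
        1.33097451e+00, -2.23380574e-01]), 'dq': array([ 6.07500525e-04, -1.81423277e-03, -1.32649693e-03, -4.20947398e-05,
       -4.63028717e-04,  4.28874289e-04]), 'tau': array([ 1.76001478e-03, -4.12903547e+01, -2.60143930e+01, -2.73410287e-04,
        3.03571273e-03, -6.49822042e-06]), 'eef_pos': array([230.9303614 , 471.2011156 , 206.16488783]), 'ee_rot': array([-2.77623707e-04,  2.25943716e-01,  9.74140175e-01, -5.28783691e-04]), 'force': array([-0.15083049, -0.18311065,  0.02965762]), 'wrist_torque': array([-0.01093694, -0.02768646, -0.01697716]), 'grip_width': 1.0018483721060611}
```

View pics/top1.png

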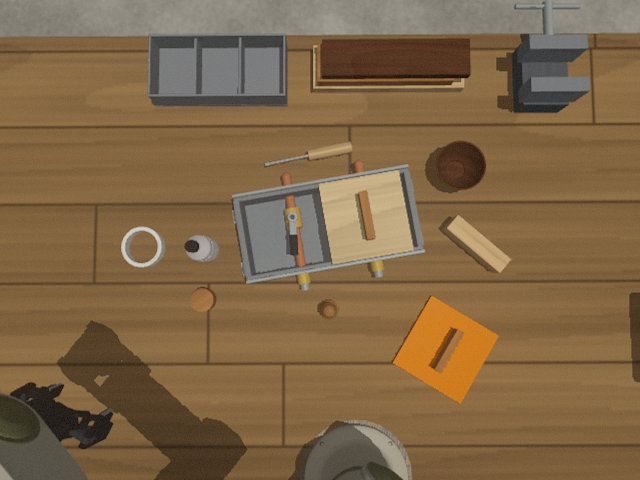

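View pics/side1.png

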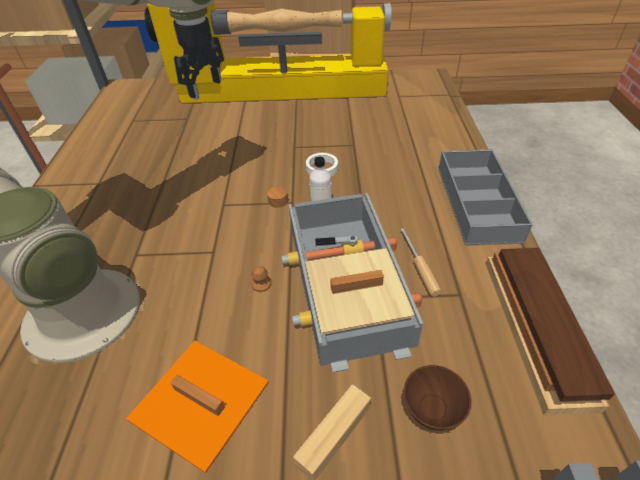

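The top view has world +x up and +y to the left. The plywood cover with its rib at (367,215) is on the right (−y) bay. The plain lever is uncovered in the left bay, with its pivot at about (292,215) and its end at about (293,250), so the box axes roughly match the world axes. The orange board is a decoy. Next I'll measure the cover, rib and box.

```bash
cat > m.py <<'E'
from h import *
from scipy.spatial.transform import Rotation as Ro
c=optics.capture('top');im=c['img'];hsv=cv2.cvtColor(im,cv2.COLOR_BGR2HSV)
def roi(m,x0,y0,x1,y1):
    o=np.zeros_like(m);o[y0:y1,x0:x1]=m[y0:y1,x0:x1]
    n,l,s,_=cv2.connectedComponentsWithStats(o);k=1+np.argmax(s[1:,4]);return (l==k).astype(np.uint8)
def rect(m,z,name):
    k=cv2.findContours(m,cv2.RETR_EXTERNAL,cv2.CHAIN_APPROX_NONE)[0][0].reshape(-1,2)
    P=np.array([ray(c,u,v,z)[:2] for u,v in k],np.float32);r=cv2.minAreaRect(P);print(name,np.round(r[0],1),np.round(r[1],1),round(r[2],2));return k
for u,v in [(340,200),(366,215),(250,250),(235,220),(320,170)]: print((u,v),hsv[v,u])
H,S,V=cv2.split(hsv)
E
cat > m1.py <<'E'
from m import *
rib=roi(((S>110)&(H<20)&(V<200)).astype(np.uint8),335,180,395,250);rect(rib,105,'rib')
pl=roi(((S>40)&(S<125)&(V>150)).astype(np.uint8),300,160,430,270);rect(pl,77,'cover')
bx=roi(((S<60)&(V>60)&(V<180)).astype(np.uint8),222,155,430,290);rect(bx,78,'boxgrey')
s=sense();print(Ro.from_quat(np.roll(s['ee_rot'],-1)).as_matrix().round(3))
o=im.copy();o[bx>0]=(255,0,0);o[pl>0]=(0,255,0);o[rib>0]=(0,0,255)
cv2.imwrite('pics/m.png',np.hstack([cv2.resize(q[150:300,215:440],None,fx=1.77,fy=2.5*1.77/2.5) for q in (im,o)]))
E
python3 m1.py
```

```text
(340, 200) [ 19  84 186]
(366, 215) [ 15 146 162]
(250, 250) [ 0 16 79]
(235, 220) [30 11 91]
(320, 170) [ 17 130 133]
rib [561.6 -18.5] [100.   20.9] 9.53
cover [562.6 -20.1] [173. 172.] 9.64
boxgrey [548.4  61.6] [189.7 382.1] 9.74
[[-0.898  0.44  -0.001]
 [ 0.44   0.898 -0.001]
 [ 0.    -0.001 -1.   ]]
```

View pics/m.png

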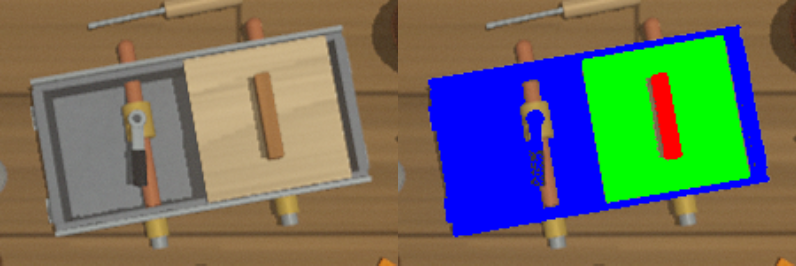

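Call:
{"api": "play_rows", "payload": {
  "plan": [
    [21, -33.4, 0, 0, 0, -0.06, -1],
    [21, -33.4, 0, 0, 0, -0.06, -1],
    [21, -33.4, 0, 0, 0, -0.06, -1],
    [21, -33.4, 0, 0, 0, -0.06, -1],
    [21, -33.4, 0, 0, 0, -0.06, -1]
  ]
}}

```text
time_s: 0.57
eef_pos: [334.2, 302.1, 204.6]
ee_rot: [-0.001, 0.369, 0.93, -0.001]
force: [0.2, -0.5, -0.2]
grip_width: 0.299
```

Call:
{"api": "play_rows", "payload": {
  "plan": [
    [21, -33.4, 0, 0, 0, -0.06, -1],
    [21, -33.4, 0, 0, 0, -0.06, -1],
    [21, -33.4, 0, 0, 0, -0.06, -1],
    [21, -33.4, 0, 0, 0, -0.06, -1],
    [21, -33.4, 0, 0, 0, -0.06, -1]
  ]
}}

```text
time_s: 0.98
eef_pos: [441.6, 125.8, 204.6]
ee_rot: [-0.002, 0.51, 0.86, -0.0]
force: [0.8, -0.0, 0.4]
grip_width: 0.005
```

Call:
{"api": "play_rows", "payload": {
  "plan": [
    [21, -33.4, 0, 0, 0, -0.06, -1],
    [21, -33.4, 0, 0, 0, -0.06, -1],
    [21, -33.4, 0, 0, 0, -0.06, -1],
    [21, -33.4, 0, 0, 0, -0.06, -1],
    [21, -33.4, 0, 0, 0, -0.06, -1]
  ]
}}

```text
time_s: 1.4
eef_pos: [549.4, -51.4, 204.1]
ee_rot: [-0.002, 0.639, 0.769, -0.0]
force: [0.4, 1.0, 0.7]
grip_width: -0.0
```

Call:
{"api": "play_rows", "payload": {
  "plan": [
    [20, -12, -20, 0, 0, -0.016, -1],
    [0, 0, -35, 0, 0, 0, -1],
    [0, 0, -35, 0, 0, 0, -1],
    [0, 0, -15, 0, 0, 0, -1],
    [0, 0, 0, 0, 0, 0, -1]
  ]
}}

```text
time_s: 1.82
eef_pos: [572.8, -73.4, 93.6]
ee_rot: [-0.001, 0.651, 0.759, -0.0]
force: [-0.1, 0.7, -0.6]
grip_width: -0.001
```

```bash
python3 - <<'E'
from h import *
s=sense();print(s['eef_pos'],s['force'])
a,b=optics.capture('top'),optics.capture('side')
cv2.imwrite('pics/p2.png',np.hstack([cv2.resize(a['img'][140:320,220:440],(396,324)),cv2.resize(b['img'][150:370,240:460],(400,324))]))
E
```

```text
[572.80531681 -73.39165468  93.57862205] [-0.09913558  0.74073961 -0.55618279]
```

View pics/p2.png

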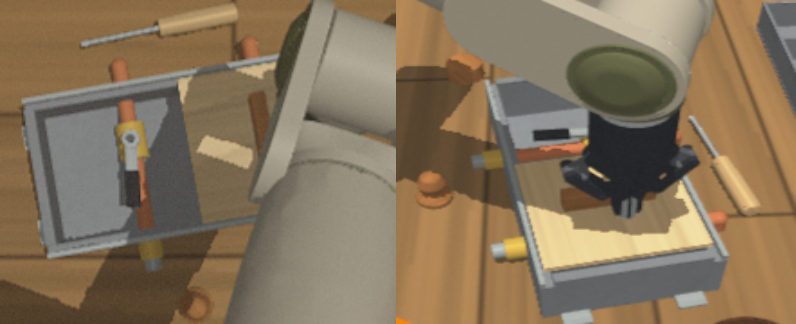

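The fingers are down behind the rib on its −y side (side view about (628,208) in the crop), clear of the cover. I'll lower a little and push.

Call:
{"api": "play_rows", "payload": {
  "plan": [
    [0, 0, -8, 0, 0, 0, -1],
    [-2, 10, 0, 0, 0, 0, -1],
    [-2, 10, 0, 0, 0, 0, -1],
    [-2, 10, 0, 0, 0, 0, -1],
    [-2, 10, 0, 0, 0, 0, -1]
  ]
}}

```text
time_s: 2.33
eef_pos: [568.1, -31.4, 93.8]
ee_rot: [0.006, 0.651, 0.759, 0.003]
force: [0.8, -0.1, 0.4]
grip_width: -0.002
```

Call:
{"api": "play_rows", "payload": {
  "plan": [
    [-1.7, 10, 0, 0, 0, 0, -1],
    [-1.7, 10, 0, 0, 0, 0, -1],
    [-1.7, 10, 0, 0, 0, 0, -1],
    [-1.7, 10, 0, 0, 0, 0, -1],
    [-1.7, 10, 0, 0, 0, 0, -1]
  ]
}}

```text
time_s: 2.75
eef_pos: [558.6, 25.8, 95.4]
ee_rot: [0.007, 0.65, 0.76, 0.003]
force: [-0.3, 0.2, 0.4]
grip_width: 0.001
```

Call:
{"api": "play_rows", "payload": {
  "plan": [
    [-1.7, 10, 0, 0, 0, 0, -1],
    [-1.7, 10, 0, 0, 0, 0, -1],
    [-1.7, 10, 0, 0, 0, 0, -1],
    [-1.7, 10, 0, 0, 0, 0, -1],
    [-1.7, 10, 0, 0, 0, 0, -1]
  ]
}}

```text
time_s: 3.17
eef_pos: [549.0, 81.4, 95.3]
ee_rot: [0.007, 0.65, 0.76, 0.003]
force: [0.7, 0.2, 0.2]
grip_width: 0.002
```

```bash
python3 - <<'E'
from h import *
s=sense();print(s['eef_pos'],s['force'],s['wrist_torque'],s['joints'],s['tau'])
a,b=optics.capture('top'),optics.capture('side')
cv2.imwrite('pics/p3.png',np.hstack([cv2.resize(a['img'][140:320,220:440],(396,324)),cv2.resize(b['img'][150:370,240:460],(400,324))]))
E
```

```text
[548.95931438  81.42406026  95.30863823] [0.66462749 0.17413751 0.23533604] [-0.0207365   0.03963309  0.02700956] [-0.06235025  0.47931158  1.56377812 -0.00335006  1.0836068  -0.21577973] [-1.58086002e+00 -4.60883152e+01 -2.31836808e+01 -4.81368988e-03
 -2.86661019e-02 -3.27906534e-01]
```

View pics/p3.png

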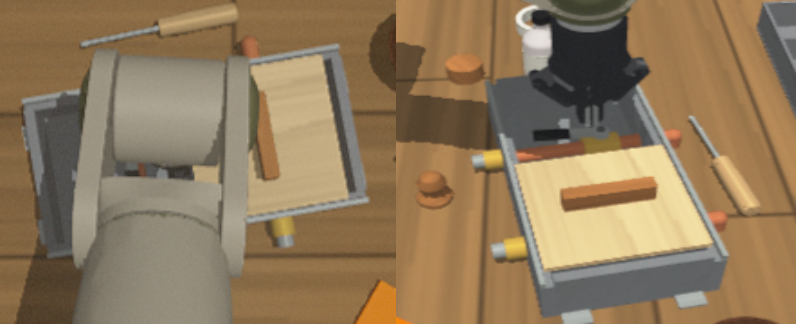

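```bash
python3 - <<'E'
from h import *
b=optics.capture('side');a=optics.capture('top')
f=lambda c,P:np.round(proj(c,P),1)
for n,P in dict(tcp=(549,81.4,95.3),tcp_old=(572.8,-73.4,93.6),rib=(561.6,-18.5,105),cov=(562,-20,77)).items(): print(n,'side',f(b,P),'top',f(a,P))
o=cv2.resize(b['img'][150:300,280:430],(600,600))
cv2.imwrite('pics/p4.png',o)
E
```

```text
tcp side [346.4 242.1] top [316.9 222.1]
tcp_old side [365.  303.3] top [392.1 210.3]
rib side [356.6 276.1] top [366.  215.1]
cov side [356.4 286.2] top [365.4 216.7]
```

View pics/p4.png

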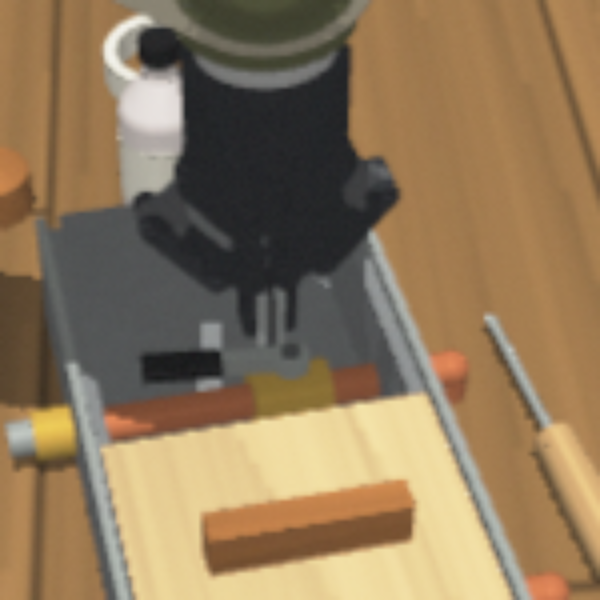

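The top of the crop shows the tips passing above the plain lever and the cover not moved. The tips are at about side (347,236), but the reported TCP projects to (346,242), so the real tips are about 15–20 mm higher than reported, or off in y. I'll go back behind the rib and find the height by touching the cover gently.

Call:
{"api": "play_rows", "payload": {
  "plan": [
    [0, 0, 30, 0, 0, 0, -1],
    [5, -33, 0, 0, 0, 0, -1],
    [5, -33, 0, 0, 0, 0, -1],
    [5, -33, 0, 0, 0, 0, -1],
    [5, -33, 0, 0, 0, 0, -1]
  ]
}}

```text
time_s: 3.78
eef_pos: [569.1, -53.4, 127.0]
ee_rot: [0.007, 0.648, 0.762, 0.003]
force: [-0.0, 0.4, -0.5]
grip_width: 0.006
```

Call:
{"api": "play_rows", "payload": {
  "plan": [
    [4, -20, 0, 0, 0, 0, -1],
    [0, 0, 0, 0, 0, 0, -1],
    [0, 0, -10, 0, 0, 0, -1],
    [0, 0, -10, 0, 0, 0, -1],
    [0, 0, 0, 0, 0, 0, -1]
  ]
}}

```text
time_s: 4.2
eef_pos: [573.2, -82.6, 104.9]
ee_rot: [0.008, 0.652, 0.759, 0.003]
force: [-1.1, 0.3, -0.5]
grip_width: -0.001
```

Call:
{"api": "play_rows", "payload": {
  "plan": [
    [0, 0, -5, 0, 0, 0, -1],
    [0, 0, -5, 0, 0, 0, -1],
    [0, 0, 0, 0, 0, 0, -1]
  ]
}}

```text
time_s: 4.45
eef_pos: [572.4, -79.9, 92.7]
ee_rot: [0.007, 0.65, 0.76, 0.002]
force: [-0.3, -0.6, 0.5]
grip_width: 0.003
```

Call:
{"api": "play_rows", "payload": {
  "plan": [
    [0, 0, -4, 0, 0, 0, -1],
    [0, 0, 0, 0, 0, 0, -1]
  ]
}}

```text
time_s: 4.62
eef_pos: [572.4, -78.9, 88.2]
ee_rot: [0.007, 0.65, 0.76, 0.002]
force: [-0.7, 0.1, -0.6]
grip_width: -0.002
```

Call:
{"api": "play_rows", "payload": {
  "plan": [
    [0, 0, -3, 0, 0, 0, -1],
    [0, 0, 0, 0, 0, 0, -1]
  ]
}}

```text
time_s: 4.78
eef_pos: [572.5, -78.6, 85.1]
ee_rot: [0.007, 0.65, 0.76, 0.003]
force: [-0.3, -0.3, -0.3]
grip_width: -0.001
```

Call:
{"api": "play_rows", "payload": {
  "plan": [
    [0, 0, -3, 0, 0, 0, -1],
    [0, 0, 0, 0, 0, 0, -1]
  ]
}}

```text
time_s: 4.95
eef_pos: [572.7, -78.6, 82.1]
ee_rot: [0.007, 0.65, 0.76, 0.003]
force: [-0.8, 0.6, -0.3]
grip_width: 0.005
```

Call:
{"api": "play_rows", "payload": {
  "plan": [
    [0, 0, -3, 0, 0, 0, -1],
    [0, 0, 0, 0, 0, 0, -1]
  ]
}}

```text
time_s: 5.12
eef_pos: [572.8, -78.7, 78.9]
ee_rot: [0.007, 0.65, 0.76, 0.003]
force: [0.3, -0.3, -1.0]
grip_width: 0.001
```

```bash
python3 - <<'E'
from h import *
s=sense();print(s['eef_pos'],s['force'],s['wrist_torque'])
b=optics.capture('side');print(proj(b,s['eef_pos']))
cv2.imwrite('pics/p5.png',cv2.resize(b['img'][220:370,290:440],(600,600)))
E
```

```text
[572.77934349 -78.66403152  78.93759484] [ 0.34657905 -0.3141918  -0.9538582 ] [-0.01309722 -0.00233476 -0.04668476]
(np.float64(364.9226600806839), np.float64(310.52395652418215))
```

View pics/p5.png

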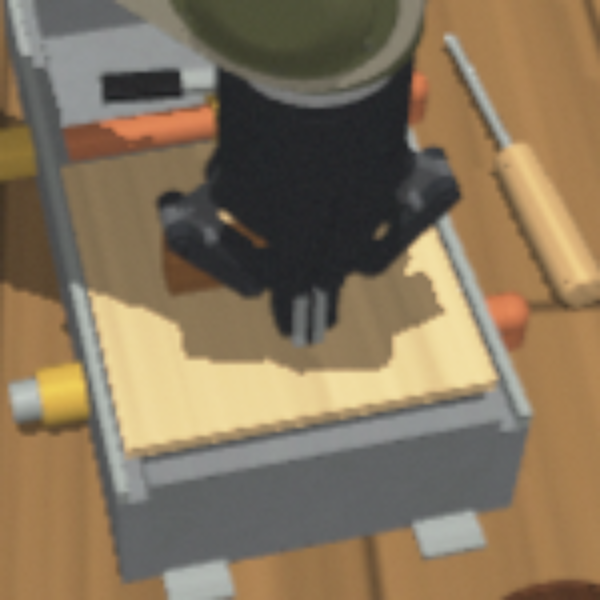

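The tip is at side (366,305), while the reported TCP projects to (365,310). It still looks higher than reported and there is no contact force, so I'll keep descending gently.

Call:
{"api": "play_rows", "payload": {
  "plan": [
    [0, 0, -3, 0, 0, 0, -1],
    [0, 0, 0, 0, 0, 0, -1]
  ]
}}

```text
time_s: 5.33
eef_pos: [573.1, -78.8, 76.2]
ee_rot: [0.008, 0.65, 0.76, 0.003]
force: [0.1, 0.3, -0.6]
grip_width: 0.002
```

Call:
{"api": "play_rows", "payload": {
  "plan": [
    [0, 0, -3, 0, 0, 0, -1],
    [0, 0, 0, 0, 0, 0, -1]
  ]
}}

```text
time_s: 5.5
eef_pos: [573.1, -78.9, 73.0]
ee_rot: [0.008, 0.65, 0.76, 0.003]
force: [-0.3, -0.2, -0.3]
grip_width: -0.004
```

Call:
{"api": "play_rows", "payload": {
  "plan": [
    [0, 0, -3, 0, 0, 0, -1],
    [0, 0, 0, 0, 0, 0, -1]
  ]
}}

```text
time_s: 5.67
eef_pos: [573.1, -78.9, 69.6]
ee_rot: [0.008, 0.65, 0.76, 0.003]
force: [-0.9, 0.2, 0.1]
grip_width: -0.0
```

Call:
{"api": "play_rows", "payload": {
  "plan": [
    [0, 0, -3, 0, 0, 0, -1],
    [0, 0, 0, 0, 0, 0, -1]
  ]
}}

```text
time_s: 5.83
eef_pos: [573.1, -78.9, 66.2]
ee_rot: [0.008, 0.65, 0.76, 0.003]
force: [-0.0, -0.1, -0.5]
grip_width: -0.0
```

Call:
{"api": "play_rows", "payload": {
  "plan": [
    [-1.7, 10, 0, 0, 0, 0, -1],
    [-1.7, 10, 0, 0, 0, 0, -1]
  ]
}}

```text
time_s: 6.0
eef_pos: [569.7, -59.1, 66.0]
ee_rot: [0.008, 0.651, 0.759, 0.003]
force: [-0.3, -0.0, 0.2]
grip_width: 0.002
```

Call:
{"api": "play_rows", "payload": {
  "plan": [
    [-1.7, 10, 0, 0, 0, 0, -1],
    [-1, 6, 0, 0, 0, 0, -1]
  ]
}}

```text
time_s: 6.17
eef_pos: [566.3, -40.3, 66.1]
ee_rot: [0.008, 0.65, 0.76, 0.003]
force: [-0.5, 0.2, 0.4]
grip_width: -0.002
```

Call:
{"api": "play_rows", "payload": {
  "plan": [
    [-1, 6, 0, 0, 0, 0, -1],
    [-1, 6, 0, 0, 0, 0, -1]
  ]
}}

```text
time_s: 6.33
eef_pos: [564.0, -26.4, 66.2]
ee_rot: [0.008, 0.65, 0.76, 0.003]
force: [1.3, -1.4, -0.1]
grip_width: -0.004
```

Call:
{"api": "play_rows", "payload": {
  "plan": [
    [-1, 6, 0, 0, 0, 0, -1],
    [-1, 6, 0, 0, 0, 0, -1]
  ]
}}

```text
time_s: 6.5
eef_pos: [561.8, -13.0, 66.2]
ee_rot: [0.008, 0.65, 0.76, 0.003]
force: [1.0, -1.1, -0.6]
grip_width: 0.002
```

A steady resistance of about 1.3 N along −y shows the rib is in contact. I'll continue.

Call:
{"api": "play_rows", "payload": {
  "plan": [
    [-1.7, 10, 0, 0, 0, 0, -1],
    [-1.7, 10, 0, 0, 0, 0, -1],
    [-1.7, 10, 0, 0, 0, 0, -1],
    [-1.7, 10, 0, 0, 0, 0, -1],
    [-1.7, 10, 0, 0, 0, 0, -1]
  ]
}}

```text
time_s: 6.92
eef_pos: [552.4, 41.4, 66.3]
ee_rot: [0.008, 0.65, 0.76, 0.003]
force: [0.5, -1.2, -0.3]
grip_width: -0.001
```

Call:
{"api": "play_rows", "payload": {
  "plan": [
    [-1.7, 10, 0, 0, 0, 0, -1],
    [-1.7, 10, 0, 0, 0, 0, -1],
    [-1.7, 10, 0, 0, 0, 0, -1]
  ]
}}

```text
time_s: 7.17
eef_pos: [546.5, 75.0, 66.2]
ee_rot: [0.008, 0.65, 0.76, 0.002]
force: [-0.0, -1.5, -0.6]
grip_width: 0.001
```

Call:
{"api": "play_rows", "payload": {
  "plan": [
    [-1, 6, 0, 0, 0, 0, -1],
    [-1, 6, 0, 0, 0, 0, -1]
  ]
}}

```text
time_s: 7.33
eef_pos: [543.9, 89.5, 66.2]
ee_rot: [0.008, 0.649, 0.761, 0.002]
force: [0.7, -1.1, -0.0]
grip_width: -0.002
```

Call:
{"api": "play_rows", "payload": {
  "plan": [
    [-1.7, 10, 0, 0, 0, 0, -1],
    [-1, 6, 0, 0, 0, 0, -1]
  ]
}}

```text
time_s: 7.5
eef_pos: [541.0, 107.0, 66.3]
ee_rot: [0.008, 0.649, 0.76, 0.002]
force: [-0.3, -1.8, -0.4]
grip_width: -0.003
```

Call:
{"api": "play_rows", "payload": {
  "plan": [
    [-0.8, 5, 0, 0, 0, 0, -1],
    [-0.8, 5, 0, 0, 0, 0, -1]
  ]
}}

```text
time_s: 7.67
eef_pos: [539.2, 118.3, 66.3]
ee_rot: [0.008, 0.649, 0.76, 0.002]
force: [0.7, -1.1, -1.4]
grip_width: 0.0
```

Call:
{"api": "play_rows", "payload": {
  "plan": [
    [-0.5, 3, 0, 0, 0, 0, -1],
    [-0.5, 3, 0, 0, 0, 0, -1]
  ]
}}

```text
time_s: 7.83
eef_pos: [538.0, 125.2, 66.3]
ee_rot: [0.008, 0.649, 0.761, 0.002]
force: [-0.1, -2.0, -0.5]
grip_width: 0.0
```

Call:
{"api": "play_rows", "payload": {
  "plan": [
    [-0.5, 3, 0, 0, 0, 0, -1],
    [-0.5, 3, 0, 0, 0, 0, -1]
  ]
}}

```text
time_s: 8.0
eef_pos: [538.3, 128.5, 66.9]
ee_rot: [0.011, 0.649, 0.761, 0.001]
force: [0.2, -32.2, 5.0]
grip_width: -0.005
```

Call:
{"api": "play_rows", "payload": {
  "plan": [
    [-0.5, 3, 0, 0, 0, 0, -1],
    [-0.3, 2, 0, 0, 0, 0, -1]
  ]
}}

```text
time_s: 8.17
eef_pos: [538.3, 128.0, 67.6]
ee_rot: [0.015, 0.649, 0.761, -0.003]
force: [-1.2, -9.2, -1.3]
grip_width: 0.002
```

The stop shows as a 32 N spike at y≈128, exactly where I predicted. I'll back off, lift and move aside to look.

Call:
{"api": "play_rows", "payload": {
  "plan": [
    [2, -12, 0, 0, 0, 0, -1],
    [5, -30, 0, 0, 0, 0, -1],
    [0, 0, 40, 0, 0, 0, -1],
    [0, 0, 40, 0, 0, 0, -1],
    [0, -20, 40, 0, 0, 0, -1]
  ]
}}

```text
time_s: 8.58
eef_pos: [541.1, 66.0, 180.3]
ee_rot: [0.007, 0.648, 0.761, -0.007]
force: [1.3, -0.0, -0.9]
grip_width: 0.002
```

Call:
{"api": "play_rows", "payload": {
  "plan": [
    [0, -40, 0, 0, 0, 0, -1],
    [0, -40, 0, 0, 0, 0, -1],
    [0, -40, 0, 0, 0, 0, -1],
    [0, -40, 0, 0, 0, 0, -1],
    [0, -40, 0, 0, 0, 0, -1]
  ]
}}

```text
time_s: 9.0
eef_pos: [543.9, -139.3, 191.6]
ee_rot: [0.015, 0.645, 0.764, 0.0]
force: [0.9, 0.5, -0.3]
grip_width: -0.001
```

Call:
{"api": "play_rows", "payload": {
  "plan": [
    [0, -40, 0, 0, 0, 0, -1],
    [0, -40, 0, 0, 0, 0, -1],
    [0, -30, 0, 0, 0, 0, -1]
  ]
}}

```text
time_s: 9.25
eef_pos: [542.3, -256.2, 192.1]
ee_rot: [0.015, 0.646, 0.763, 0.002]
force: [-0.1, 0.2, -0.0]
grip_width: 0.003
```

```bash
python3 - <<'E'
from h import *
a,b=optics.capture('top'),optics.capture('side')
cv2.imwrite('pics/top6.png',a['img']);cv2.imwrite('pics/side6.png',b['img'])
o=np.hstack([cv2.resize(a['img'][150:300,215:430],(400,279),interpolation=3),cv2.resize(b['img'][170:370,260:440],(400,444),interpolation=3)[:279]]) if 0 else None
A=cv2.resize(a['img'][150:290,225:430],(410,280));B=cv2.resize(b['img'][180:370,270:430],(380,451))
o=np.zeros((451,790,3),np.uint8);o[:280,:410]=A;o[:,410:]=B;cv2.imwrite('pics/p6.png',o)
E
```

```text
(no output)
```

View pics/p6.png

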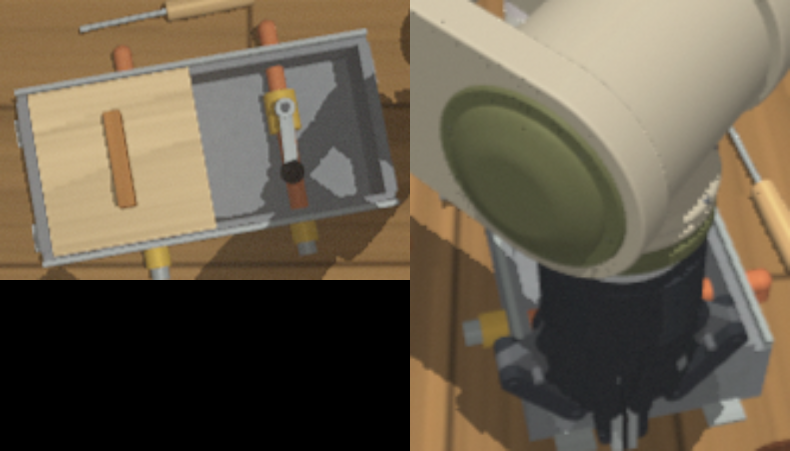

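The cover is at the far left stop. The ball lever is uncovered, with its pivot near (367,203) and the ball near (371,235) in the top view.

```bash
python3 - <<'E'
from m import *
S0,V0=S,V
d=roi((V<60).astype(np.uint8),360,224,385,248);m=cv2.moments(d,True);u,v=m['m10']/m['m00'],m['m01']/m['m00']
ball=ray(c,u,v,50);print('ball',u,v,m['m00'],ball.round(1))
piv=ray(c,367,203.5,55);print('pivot img',piv.round(1))
pl=roi(((S>40)&(S<125)&(V>150)).astype(np.uint8),222,160,345,290);rect(pl,77,'cover')
ya=np.deg2rad(9.6);X=np.array([np.cos(ya),np.sin(ya)]);Y=np.array([-X[1],X[0]])
for B in ([548.4,61.6],[549,59]):
  p=np.array(B)+30*X-92*Y;r=ball[:2]-p;print('pivot from box',p.round(1),'ball rel local',(r@X).round(1),(r@Y).round(1),np.hypot(*r))
b=optics.capture('side');s=sense();print(s['eef_pos'],proj(b,s['eef_pos']),proj(b,s['eef_pos']+[0,0,15]))
cv2.imwrite('pics/p7.png',cv2.resize(b['img'][320:440,320:440],(480,480)))
E
```

```text
(340, 200) [  0   2 137]
(366, 215) [ 53   6 163]
(250, 250) [ 20  86 195]
(235, 220) [ 23  20 102]
(320, 170) [ 16 118 145]
ball 370.89 235.75 100.0 [524.3 -33.9  50. ]
pivot img [593.4 -25.9  55. ]
cover [534.5 147.7] [173.2 172.7] 9.7
pivot from box [593.3 -24.1] ball rel local -69.7 1.8 69.72417407085108
pivot from box [593.9 -26.7] ball rel local -69.9 4.5 70.00234795592247
[ 542.67345746 -253.46835452  191.80001525] (np.float64(358.06628592005745), np.float64(368.2224560255702)) (np.float64(358.4005603365766), np.float64(362.6118271820184))
```

View pics/p7.png

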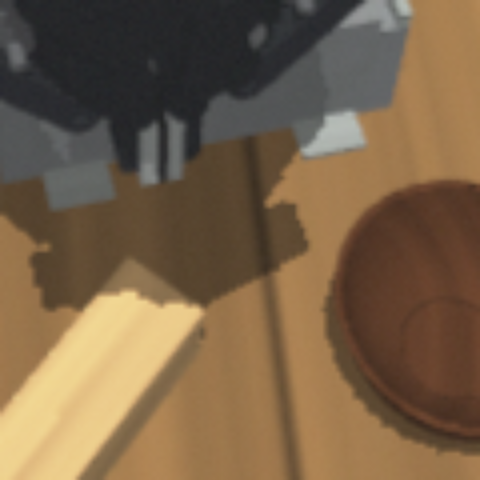

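Tip at about side (360,366), lower edge; again about 14 mm higher than reported. I'll use a z offset of about +14 mm, so reported 30 means true about 44. Next is the approach to the −y side of the ball.

Call:
{"api": "play_rows", "payload": {
  "plan": [
    [-1.5, 36, 0, 0.016, 0.025, 0, -1],
    [-1.5, 36, 0, 0, 0, 0, -1],
    [-1.5, 36, 0, 0, 0, 0, -1],
    [-1.5, 36, 0, 0, 0, 0, -1],
    [-1.5, 28, 0, 0, 0, 0, -1]
  ]
}}

```text
time_s: 9.87
eef_pos: [533.2, -75.1, 191.4]
ee_rot: [-0.001, 0.647, 0.762, 0.001]
force: [-0.4, -1.0, 1.0]
grip_width: -0.0
```

Call:
{"api": "play_rows", "payload": {
  "plan": [
    [0, 0, 0, 0, 0, 0, -1],
    [0, 0, -30, 0, 0, 0, -1],
    [0, 0, -30, 0, 0, 0, -1],
    [0, 0, 0, 0, 0, 0, -1]
  ]
}}

```text
time_s: 10.2
eef_pos: [532.8, -63.9, 132.9]
ee_rot: [0.001, 0.642, 0.767, 0.003]
force: [-0.6, 0.4, -0.6]
grip_width: -0.001
```

Call:
{"api": "play_rows", "payload": {
  "plan": [
    [1, -14, -15, 0, 0, 0, -1],
    [0, 0, -15, 0, 0, 0, -1],
    [0, 0, -15, 0, 0, 0, -1],
    [0, 0, -10, 0, 0, 0, -1],
    [0, 0, 0, 0, 0, 0, -1]
  ]
}}

```text
time_s: 10.62
eef_pos: [535.4, -76.3, 81.5]
ee_rot: [0.003, 0.64, 0.768, 0.005]
force: [-1.0, -0.5, 0.0]
grip_width: 0.001
```

Call:
{"api": "play_rows", "payload": {
  "plan": [
    [0, 0, -8, 0, 0, 0, -1],
    [0, 0, -8, 0, 0, 0, -1],
    [0, 0, 0, 0, 0, 0, -1]
  ]
}}

```text
time_s: 10.87
eef_pos: [536.7, -76.3, 67.0]
ee_rot: [0.005, 0.64, 0.769, 0.005]
force: [-0.4, -0.3, -0.9]
grip_width: 0.003
```

Call:
{"api": "play_rows", "payload": {
  "plan": [
    [-1, 0, -8, 0, 0, 0, -1],
    [-1, 0, -8, 0, 0, 0, -1],
    [0, 0, 0, 0, 0, 0, -1]
  ]
}}

```text
time_s: 11.12
eef_pos: [535.1, -76.3, 50.5]
ee_rot: [0.006, 0.639, 0.769, 0.006]
force: [-0.3, 0.8, -0.1]
grip_width: -0.002
```

Call:
{"api": "play_rows", "payload": {
  "plan": [
    [0, 0, -8, 0, 0, 0, -1],
    [0, 0, -8, 0, 0, 0, -1],
    [0, 0, 0, 0, 0, 0, -1]
  ]
}}

```text
time_s: 11.37
eef_pos: [535.0, -76.3, 32.9]
ee_rot: [0.006, 0.639, 0.769, 0.006]
force: [0.6, -0.2, -0.6]
grip_width: 0.003
```

```bash
python3 - <<'E'
import numpy as np
ya=np.deg2rad(9.6);X=np.array([np.cos(ya),np.sin(ya)]);Y=np.array([-X[1],X[0]]);p=np.array([593.6,-25.9])
q=np.array([535,-76.3])
for t in np.r_[0.05:1.56:0.15,1.571]:
    c,s=np.cos(t),np.sin(t);d=13+14.5*s+11*c
    w=p+(-64*c-d*s)*X+(64*s-d*c)*Y;print(round(t,2),w.round(1),(w-q).round(1));q=w
E
```

```text
0.05 [532.9 -57.9] [-2.1 18.4]
0.2 [528.8 -50.5] [-4.2  7.5]
0.35 [525.5 -42.1] [-3.2  8.3]
0.5 [523.4 -33. ] [-2.1  9.1]
0.65 [522.7 -23.3] [-0.7  9.7]
0.8 [523.6 -13.1] [ 0.9 10.1]
0.95 [526.2  -2.9] [ 2.6 10.2]
1.1 [530.6   7.1] [ 4.4 10. ]
1.25 [536.9  16.4] [6.2 9.4]
1.4 [544.9  24.8] [8.  8.4]
1.55 [554.4  31.8] [9.5 7. ]
1.57 [555.8  32.6] [1.4 0.8]
```

Call:
{"api": "play_rows", "payload": {
  "plan": [
    [0, 0, -3, 0, 0, 0, -1],
    [0, 10, 0, 0, 0, 0, -1],
    [0, 0, 0, 0, 0, 0, -1]
  ]
}}

```text
time_s: 11.62
eef_pos: [534.9, -65.7, 29.1]
ee_rot: [0.005, 0.64, 0.768, 0.006]
force: [-0.1, -0.0, 1.1]
grip_width: -0.0
```

Call:
{"api": "play_rows", "payload": {
  "plan": [
    [-2, 8, 0, 0, 0, 0, -1],
    [-2, 4, 0, 0, 0, 0, -1],
    [-2, 4, 0, 0, 0, 0, -1],
    [-1.5, 4, 0, 0, 0, 0, -1]
  ]
}}

```text
time_s: 11.95
eef_pos: [528.7, -44.8, 30.4]
ee_rot: [0.008, 0.639, 0.769, 0.006]
force: [2.1, -3.6, -0.0]
grip_width: -0.001
```

Call:
{"api": "play_rows", "payload": {
  "plan": [
    [-1.5, 5, 0, 0, 0, 0, -1],
    [-1, 5, 0, 0, 0, 0, -1],
    [-1, 5, 0, 0, 0, 0, -1]
  ]
}}

```text
time_s: 12.2
eef_pos: [526.4, -29.5, 31.7]
ee_rot: [0.011, 0.64, 0.769, 0.007]
force: [3.5, -3.5, 2.3]
grip_width: 0.003
```

Call:
{"api": "play_rows", "payload": {
  "plan": [
    [-2, 5, -1, 0, 0, 0, -1],
    [-1.5, 5, -1, 0, 0, 0, -1],
    [0, 5, -0.5, 0, 0, 0, -1],
    [0.5, 5, -0.5, 0, 0, 0, -1]
  ]
}}

```text
time_s: 12.53
eef_pos: [528.2, -9.7, 32.5]
ee_rot: [0.018, 0.64, 0.768, 0.009]
force: [2.3, -5.0, 3.1]
grip_width: 0.005
```

Call:
{"api": "play_rows", "payload": {
  "plan": [
    [1, 5, -0.5, 0, 0, 0, -1],
    [1, 5, -0.5, 0, 0, 0, -1],
    [2, 5, -0.5, 0, 0, 0, -1]
  ]
}}

```text
time_s: 12.78
eef_pos: [533.2, 5.6, 32.7]
ee_rot: [0.02, 0.64, 0.768, 0.01]
force: [-0.0, -5.0, 4.5]
grip_width: 0.001
```

Call:
{"api": "play_rows", "payload": {
  "plan": [
    [1.5, 5, -0.5, 0, 0, 0, -1],
    [3, 5, -0.5, 0, 0, 0, -1],
    [4, 4, -0.5, 0, 0, 0, -1]
  ]
}}

```text
time_s: 13.03
eef_pos: [541.1, 21.3, 31.7]
ee_rot: [0.019, 0.64, 0.768, 0.009]
force: [-2.2, -3.4, 6.2]
grip_width: 0.002
```

Call:
{"api": "play_rows", "payload": {
  "plan": [
    [4, 4, -0.5, 0, 0, 0, -1],
    [4, 4, -0.5, 0, 0, 0, -1]
  ]
}}

```text
time_s: 13.2
eef_pos: [548.2, 30.9, 30.5]
ee_rot: [0.018, 0.64, 0.768, 0.008]
force: [-3.0, -1.9, 3.9]
grip_width: 0.002
```

Call:
{"api": "play_rows", "payload": {
  "plan": [
    [4, 1, 0, 0, 0, 0, -1],
    [3, 1, 0, 0, 0, 0, -1]
  ]
}}

```text
time_s: 13.37
eef_pos: [554.2, 35.0, 30.0]
ee_rot: [0.016, 0.639, 0.769, 0.007]
force: [-2.8, -2.1, 5.5]
grip_width: -0.004
```

Call:
{"api": "play_rows", "payload": {
  "plan": [
    [2, 0, 0, 0, 0, 0, -1],
    [2, 0, 0, 0, 0, 0, -1]
  ]
}}

```text
time_s: 13.53
eef_pos: [557.3, 36.7, 29.6]
ee_rot: [0.014, 0.639, 0.769, 0.007]
force: [-3.4, -1.1, 6.6]
grip_width: 0.005
```

Call:
{"api": "play_rows", "payload": {
  "plan": [
    [2, -0.5, 0, 0, 0, 0, -1],
    [2, -0.5, 0, 0, 0, 0, -1]
  ]
}}

```text
time_s: 13.7
eef_pos: [560.2, 37.6, 29.3]
ee_rot: [0.011, 0.639, 0.769, 0.006]
force: [-4.7, 1.3, 7.8]
grip_width: 0.003
```

Call:
{"api": "play_rows", "payload": {
  "plan": [
    [2, -0.5, 0, 0, 0, 0, -1],
    [2, -0.5, 0, 0, 0, 0, -1]
  ]
}}

```text
time_s: 13.87
eef_pos: [563.0, 38.7, 29.2]
ee_rot: [0.009, 0.639, 0.769, 0.006]
force: [-4.0, 1.1, 6.2]
grip_width: -0.002
```

Call:
{"api": "play_rows", "payload": {
  "plan": [
    [2, -0.5, 0, 0, 0, 0, -1],
    [2, -0.5, 0, 0, 0, 0, -1]
  ]
}}

```text
time_s: 14.03
eef_pos: [564.8, 39.3, 29.0]
ee_rot: [0.005, 0.638, 0.77, 0.005]
force: [-14.1, -3.2, 13.5]
grip_width: -0.001
```

Call:
{"api": "play_rows", "payload": {
  "plan": [
    [2, 0, 0, 0, 0, 0, -1],
    [1, 0, 0, 0, 0, 0, -1],
    [1, 0, 0, 0, 0, 0, -1]
  ]
}}

```text
time_s: 14.28
eef_pos: [563.9, 39.4, 29.2]
ee_rot: [0.0, 0.638, 0.77, -0.001]
force: [-6.8, -5.3, 8.8]
grip_width: -0.002
```

Call:
{"api": "play_rows", "payload": {
  "plan": [
    [-10, -5, 0, 0, 0, 0, -1],
    [-10, -8, 0, 0, 0, 0, -1],
    [0, 0, 30, 0, 0, 0, -1],
    [0, 0, 40, 0, 0, 0, -1],
    [0, 0, 40, 0, 0, 0, -1]
  ]
}}

```text
time_s: 14.7
eef_pos: [535.7, 29.9, 132.0]
ee_rot: [-0.012, 0.638, 0.77, -0.005]
force: [0.9, -0.7, -0.4]
grip_width: -0.002
```

Call:
{"api": "play_rows", "payload": {
  "plan": [
    [0, -40, 30, 0, 0, 0, -1],
    [0, -40, 0, 0, 0, 0, -1],
    [0, -40, 0, 0, 0, 0, -1],
    [0, -40, 0, 0, 0, 0, -1],
    [0, -40, 0, 0, 0, 0, -1]
  ]
}}

```text
time_s: 15.12
eef_pos: [537.9, -160.7, 166.5]
ee_rot: [-0.009, 0.633, 0.774, -0.001]
force: [0.9, 0.3, 0.4]
grip_width: 0.002
```

Call:
{"api": "play_rows", "payload": {
  "plan": [
    [0, -40, 0, 0, 0, 0, -1],
    [0, -30, 0, 0, 0, 0, -1],
    [0, 0, 0, 0, 0, 0, -1],
    [0, 0, 0, 0, 0, 0, -1]
  ]
}}

```text
time_s: 15.45
eef_pos: [536.5, -238.7, 163.4]
ee_rot: [-0.012, 0.635, 0.772, 0.001]
force: [-0.2, 0.3, -0.2]
grip_width: 0.0
```

```bash
python3 - <<'E'
from m import *
s=sense();print(s['eef_pos'],s['force'])
pl=roi(((S>40)&(S<125)&(V>150)).astype(np.uint8),222,160,345,290);rect(pl,77,'cover')
ya=np.deg2rad(9.6);X=np.array([np.cos(ya),np.sin(ya)]);Y=np.array([-X[1],X[0]])
p=np.array([593.6,-25.9]);e=p+70*Y;print('shut ball px',proj(c,[*e,50]))
u0,v0=map(int,proj(c,[*e,50]));d=roi((V<60).astype(np.uint8),u0-14,v0-14,u0+15,v0+15);m=cv2.moments(d,True)
b=ray(c,m['m10']/m['m00'],m['m01']/m['m00'],50)[:2]-p;print('ball',m['m10']/m['m00'],m['m01']/m['m00'],m['m00'],'theta',np.arctan2(b@Y,-b@X),np.hypot(*b))
cv2.imwrite('pics/p8.png',im[100:400,80:560])
E
```

```text
(340, 200) [ 90   6 135]
(366, 215) [ 16 146 159]
(250, 250) [ 20  84 192]
(235, 220) [23 23 98]
(320, 170) [ 17 125 141]
[ 536.43578187 -238.43070977  163.3282776 ] [-0.34231043  0.12963598 -0.50630373]
cover [534.6 147.7] [173.2 172.7] 9.69
shut ball px (np.float64(334.80513641666465), np.float64(209.313293858255))
ball 337.72727272727275 209.4090909090909 22.0 theta 1.5505755853363294 63.84419177677914
```

View pics/p8.png

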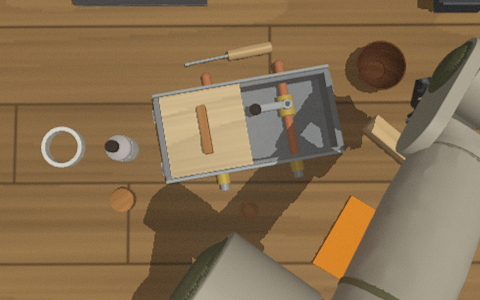

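The ball is at about (336,210) in the full top image, within 1–2 px of the computed fully shut position. The cover is at the far stop and the arm is clear, so I'll hand in.

```bash
python3 -c "
from rig import ctrl
print(ctrl.finish_job())"
```

```text
the job is handed in; nothing more can be done
None
```

I pushed the plywood cover by its rib to the other end of the box, swung the ball-ended lever clockwise to its stop, and handed the job in at about 15.5 s of the 51 s allowed. The hand-in gives no verdict, so these are my own last checks:

- **Cover:** its centre measures (534.6, 147.7) mm, flat and square against the far end, about 170 mm from the ball lever's bay.
- **Ball lever:** measured angle is about 1.55 rad, with the stop at 1.571. The pushing force rose to about 14 N at the stop. The small mask (22 px) put the ball 64 mm from the pivot instead of 70 mm, but its direction agrees with fully shut.
- **Arm:** clear of everything at about 163 mm reported height, with no force on the tool.
- **Bystanders and plain lever:** the bystanders visible in the last picture look unmoved, but I did not measure them. The blank and finial were partly hidden or in shadow. The plain lever is now under the cover, so I could not check it at the end.

**Disagreement:** the reported tool height was about 14 mm lower than the real fingertips. My first pass therefore went over the rib and did not move the cover. I corrected for this using the side camera and careful lowering, and the second push worked. That first pass also travelled above the plain lever; the tool force read near zero and the pictures showed no change in the lever.

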